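# Reset the tripped monitor power unit

## Task

The blue-marked power unit of the patient monitor has tripped: push its sliding cover fully open by the tab, reach a fingertip down into the well and press the sunken blue key right down, holding it there without a break for at least two seconds. Then let the key come up and push the cover fully shut again. Pick nothing up, and leave the red-marked unit and the loose things on the desk as they are.

Things in the scene. Friction and masses are not known exactly. Their poses are not given: they have to be found in the camera images.
- blue_unit: blue-marked charcoal power unit, 130 (x) x 150 (y) x 60 (z) mm, fixed to the desk; blue stripe along the -x edge of its top (the deck, 60 mm up). Origin: centre of its underside. A 48 x 48 mm square well, aligned with the unit, is sunk in the deck at (-10, -35) mm. Two rails, 5 mm high, 4 mm thick, run along y at x = -42.5 and +22.5 mm
- blue_cover (a joint): white sliding cover, 58 x 58 mm, top 4.5 mm above the deck; across its middle an upright blue tab, 36 (x) x 6 (y) mm, rising 16 mm above the plate. Value in m: 0 shut (centred over the well), 0.060 fully open (slid to the unit's +y, at its stop). May start up to 0.015 open. About 1.5 N friction; stays where left; cannot be lifted off
- blue_tab_top (a point): centre of the top edge of the tab on the blue unit's cover, 80.5 mm above the desk; moves with the cover
- blue_key (a joint): blue round key, 34 mm across, at the bottom of the blue unit's well; a spring push key. Value in m: 0 up, 0.006 fully down. The spring needs about 4 N to hold it fully down and brings it back up when let go
- blue_key_top (a point): centre of the top face of the blue key; key up, it is 40 mm above the desk, 20 mm below the deck; pressed right down 34 mm above the desk. The well's floor round the key is 31 mm above the desk
- red_unit: red-marked charcoal power unit, 130 (x) x 150 (y) x 60 (z) mm, fixed to the desk; red stripe along the -x edge of its top (the deck, 60 mm up). Origin: centre of its underside. A 48 x 48 mm square well, aligned with the unit, is sunk in the deck at (-10, -35) mm. Two rails, 5 mm high, 4 mm thick, run along y at x = -42.5 and +22.5 mm
- red_cover (a joint): white sliding cover, 58 x 58 mm, top 4.5 mm above the deck; across its middle an upright red tab, 36 (x) x 6 (y) mm, rising 16 mm above the plate. Value in m: 0 shut (centred over the well), 0.060 fully open (slid to the unit's +y, at its stop). May start up to 0.015 open. About 1.5 N friction; stays where left; cannot be lifted off
- red_tab_top (a point): centre of the top edge of the tab on the red unit's cover, 80.5 mm above the desk; moves with the cover
- red_key (a joint): red round key, 34 mm across, at the bottom of the red unit's well; a spring push key. Value in m: 0 up, 0.006 fully down. The spring needs about 4 N to hold it fully down and brings it back up when let go
- red_key_top (a point): centre of the top face of the red key; key up, it is 40 mm above the desk, 20 mm below the deck; pressed right down 34 mm above the desk. The well's floor round the key is 31 mm above the desk
- pill_jar: small amber jar with a white cap and a paper label, 42 mm across, 72 mm high, loose, standing between the units. Origin: centre of its underside
- mug: white ceramic cup without handle, 72 mm across, 80 mm high, loose, standing beyond the units. Origin: centre of its underside
- oximeter: fingertip pulse oximeter, white and green, 58 x 32 x 29 mm, loose, lying on the desk on the robot's side. Origin: centre of its underside
There are look-alikes about, which are no part of the job. Leave any pink or turquoise look-alike of the red_unit alone.

How it is judged:
On the way, in this order (a step that is already met when the one before it is completed fails the run):
1. the blue unit's cover is fully open (at least 53 of 60 mm) (value of joint blue_cover above 0.053 m), for 0.1 s.
2. the blue key is pressed right down (at least 4.5 of 6 mm) for 2 s without a break (value of joint blue_key above 0.0045 m), for 2 s.
3. the blue key has come up again (value of joint blue_key below 0.0015 m), for 0.1 s.
At the end, for the whole second after the job is handed in: The blue unit's cover is shut again (within 5 mm), the blue key is up (within 1.5 mm), the red key is up and the red unit's cover within 6 mm of where it was; jar, cup and oximeter stand within 15 mm of their starting places, upright (value of joint blue_cover below 0.005 m and value of joint each of blue_key, red_key below 0.0015 m and distance of red_tab_top from where it was at the start of the episode below 0.006 m and distance of each of pill_jar, mug, oximeter from where it was at the start of the episode below 0.015 m and angle between each of pill_jar, mug, oximeter's own z axis and vertical below 0.3 rad); the robot touches nothing.
It fails at once if the red key is pressed (value of joint red_key above 0.002 m).
It fails at once if the red unit's cover is moved more than 6 mm (distance of red_tab_top from where it was at the start of the episode above 0.006 m).
It fails at once if the pill jar is lifted, shifted more than 15 mm or tipped (distance of pill_jar from where it was at the start of the episode above 0.015 m or angle between pill_jar's own z axis and vertical above 0.3 rad).
It fails at once if the mug is lifted, shifted more than 15 mm or tipped (distance of mug from where it was at the start of the episode above 0.015 m or angle between mug's own z axis and vertical above 0.3 rad).
It fails at once if the oximeter is lifted, shifted more than 15 mm or tipped (distance of oximeter from where it was at the start of the episode above 0.015 m or angle between oximeter's own z axis and vertical above 0.3 rad).
It also fails if it takes over 54 s, if anything falls off the work surface, if the arm or the gripper's body presses on something with over 40 N, if the wrist force passes 120 N, or if a joint passes its speed limit or range.

## Robot

A 6-joint arm with a two-finger parallel gripper is mounted at the origin on the work surface. World frame = base frame: x ahead of the robot, y to its left, z up, the work surface at z = 0. Lengths are in m, angles in rad, forces in N, time in s.
With the tool pointing down it reaches from about 0.225 to 0.875 m from the base axis. Payload 3.4 kg.
Tool frame: the origin (TCP) lies between the finger pads; the fingertips stand 11 mm ahead of it and the grasp point (between the pads) lies 8 mm behind it; z points along the fingers, y is the line along which they close (so a half turn about z gives the same grasp; the last joint's range is limited). The gripper opens to 85 mm and grips with 20 to 120 N. Pads are 22 mm wide; open, the fingers measure 114 mm over their backs; the gripper's body (76 mm by 85 mm) begins 54 mm behind the grasp point. The pads swing forward as they close: fully open they stand 13 mm farther back than shut.
Start: joints at [0.987, 0.276, 1.505, -0, 1.361, -0.121], TCP at [0.257, 0.515, 0.209] pointing down, gripper open.
Joint ranges: [-2.89, 2.89], [-0.75, 2.08], [0.22, 2.7], [-1.18, 4.32], [0.11, 2.71], [-2.7, 2.7]. Speed limits (rad/s): [2.57, 2.57, 3.14, 3.14, 3.14, 3.14].

## Interface

Orientations are given as a unit quaternion [w, x, y, z].
In Python, from rig import manip, imaging gives the robot as it stands. The module is installed in compiled form; this text tells all that it offers.
- The arm moves only by the tool jog_arm, never from a script. Its argument "deltas" is one flat list of numbers, 7 for each row, row after row: the turn, a rotation vector about the world's x, y, z in degrees, then the shift along the world's x, y, z in mm, then the opening, from 0 (shut) to 1 (fully open). In form: [ax, ay, az, tx, ty, tz, gripper, ax, ay, az, tx, ty, tz, gripper, ...]. A call has 1 to 20 rows; each row is the pose to reach, as a shift and turn from the pose commanded when the call began; what a row does not reach only later rows make up. A row lasts 1/10 s, in which the tool goes at most 50 mm and 8.59 degrees, less where a joint would pass 70% of its speed; a pose out of reach is approached as far as the arm can. A call with a gripper value outside its range is refused whole. The fingers move at their own pace and stop on an object; "grip_force" is the grip in N (left out, the last holds). Time passes only in rows, so rows that repeat a pose let the fingers close. It gives the time, the measured TCP pose, the force, the opening and the grip force at its end, in the units of the state.
- manip.get_state(): the state, without advancing time (a new reading comes with each control period).
- imaging.get_image(name): name is "side" or "top"; returns the picture (384x512x3 uint8, blue, green, red); there is no depth.
- imaging.calibration(name): a dict with "mtx" (3x3 intrinsics, pixels), "cam_to_world" (4x4, takes a point from camera to world coordinates). Camera axes: x right, y down, z forward; pixel columns grow to the right and rows downward; lengths in m; the calibration is good to about 2 mm. A picture is of the moment at which its call begins. calibration takes no time and is no camera call.
- manip.sign_off(): hands the job in; it is judged then, once.
The state is a dict: "clock": time; "qpos": joint angles; "qd": joint speeds; "effort": joint torques, N m; "position": TCP position; "ee_rot": TCP orientation; "contact_force": force on the tool from outside, world axes, zero at the start; "moment": the same for the moment, N m; "width": finger opening in m; "gripper_force": force on a finger pad.
Only numpy, scipy, OpenCV 4.12 (cv2) and the standard library are available. Lean on these libraries where they do the work, as an engineer would, in place of code of your own. Each camera call takes 0.05 s, during which the arm holds its last target. There are 200 camera calls.

## Working session

There is one attempt and no reset: what is moved stays moved. The work goes in short steps, Python scripts to look and compute and a tool call to move; the robot and the scene stay as the last step left them, time stands still between calls to the robot, and variables do not carry over. Pictures are saved under pics/ and viewed, at most 10 in all, crops included, and the job is handed in when it is done.

Besides the shell and the picture viewer there is one more tool, called after "Request:" as a command line: name --argument value ..., lists and objects as JSON in quotes. jog_arm: Moves the arm, as the interface text tells. Its arguments: {"type":"object","properties":{"deltas":{"type":"array"},"grip_force":{"type":"number"}},"required":["deltas"]}

```bash
mkdir -p pics && cat > h.py <<'E'
import numpy as np, cv2
from rig import manip, imaging
def ray(name,u,v,z):
    c=imaging.calibration(name);K=np.array(c["mtx"]);T=np.array(c["cam_to_world"])
    d=T[:3,:3]@np.linalg.solve(K,[u,v,1.]);o=T[:3,3]
    return o+d*(z-o[2])/d[2]
def proj(name,p):
    c=imaging.calibration(name);K=np.array(c["mtx"]);T=np.array(c["cam_to_world"])
    q=K@(np.linalg.inv(T)@np.r_[p,1])[:3];return q[:2]/q[2]
E
python3 - <<'E'
from h import *
a=imaging.get_image("top");b=imaging.get_image("side")
cv2.imwrite("pics/top0.png",a);cv2.imwrite("pics/side0.png",b)
for n in("top","side"):
    c=imaging.calibration(n);print(np.round(c["mtx"],1).tolist(),np.round(c["cam_to_world"],3).tolist())
print(manip.get_state())
E
```

```text
[[496.0, 0.0, 247.9], [0.0, 496.0, 196.6], [0.0, 0.0, 1.0]] [[-0.003, -0.982, 0.189, 0.337], [-1.0, 0.004, 0.005, 0.075], [-0.005, -0.189, -0.982, 1.078], [0.0, 0.0, 0.0, 1.0]]
[[459.4, 0.0, 254.5], [0.0, 459.4, 191.5], [0.0, 0.0, 1.0]] [[0.807, -0.34, 0.482, 0.037], [-0.59, -0.465, 0.66, -0.577], [-0.001, -0.818, -0.576, 0.646], [0.0, 0.0, 0.0, 1.0]]
{'clock': 0.1, 'qpos': array([ 9.86988518e-01,  2.76542905e-01,  1.50600197e+00, -1.55786752e-05,
        1.36071391e+00, -1.20982779e-01]), 'qd': array([ 0.00113012, -0.00223673, -0.00279144, -0.00083001,  0.00023963,
        0.00158753]), 'effort': array([ 2.49633114e-03, -4.17700696e+01, -2.46405584e+01,  1.26610312e-04,
        5.75144455e-03, -7.55885765e-06]), 'position': array([0.2564434 , 0.51407866, 0.20862171]), 'ee_rot': array([-2.80381166e-04,  2.29350947e-01,  9.73343438e-01, -7.84501034e-04]), 'contact_force': array([ 0.4201535 ,  0.26213224, -0.60062276]), 'moment': array([ 0.01474757, -0.05429487, -0.01065103]), 'gripper_force': 0.0, 'width': 0.08541539228362197}
```

View pics/top0.png

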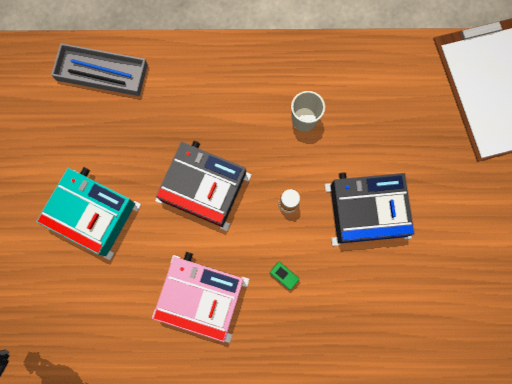

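View pics/side0.png

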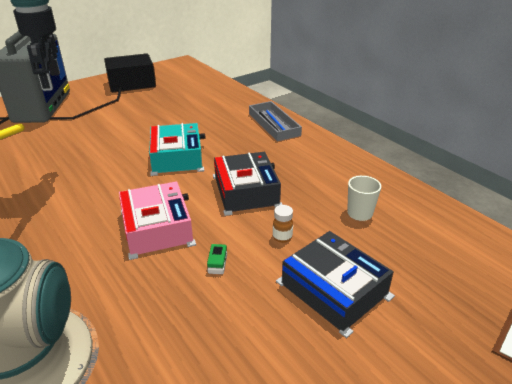

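The top view shows the charcoal blue-striped unit at about (372,209), with its blue tab at (393,209). The red charcoal unit is at (203,184) and the look-alikes are turquoise (88,211) and pink (200,298). The jar is at (290,201), the cup at (307,112) and the oximeter at (284,277). Only (372,209) has a blue stripe, so I choose it and check it in a close crop.

```bash
python3 - <<'E'
from h import *
a=cv2.imread("pics/top0.png")
cv2.imwrite("pics/crop0.png",cv2.resize(a[160:260,315:430],None,fx=6,fy=6,interpolation=cv2.INTER_CUBIC)[:600,:690])
h=cv2.cvtColor(a,cv2.COLOR_BGR2HSV)
m=cv2.inRange(h,(105,150,60),(125,255,255));m[:,:320]=0;m[:160]=0;m[260:]=0;m[:,430:]=0
n,l,s,c=cv2.connectedComponentsWithStats(m)
for i in range(1,n):
    if s[i,4]>15:
        pts=np.argwhere(l==i)[:,::-1].astype(np.float32)
        print(s[i],c[i],cv2.minAreaRect(pts), cv2.boxPoints(cv2.minAreaRect(pts)).round(1).tolist())
E
```

```text
[367 177  36  14 235] [385.9787234  183.32765957] ((384.65863037109375, 183.40347290039062), (11.54332160949707, 34.62997055053711), 85.2363510131836) [[366.8999938964844, 179.10000610351562], [401.3999938964844, 176.1999969482422], [402.3999938964844, 187.6999969482422], [367.8999938964844, 190.60000610351562]]
[390 200   6  17  59] [392.18644068 208.11864407] ((392.16180419921875, 208.05203247070312), (16.270118713378906, 3.4973154067993164), 81.25383758544922) [[389.20001220703125, 200.3000030517578], [392.70001220703125, 199.6999969482422], [395.1000061035156, 215.8000030517578], [391.70001220703125, 216.39999389648438]]
[342 225  72  17 712] [377.06320225 232.79353933] ((377.2299499511719, 233.1190948486328), (10.920862197875977, 71.6234359741211), 84.64418029785156) [[341.1000061035156, 231.0], [412.3999938964844, 224.3000030517578], [413.3999938964844, 235.1999969482422], [342.1000061035156, 241.89999389648438]]
```

View pics/crop0.png

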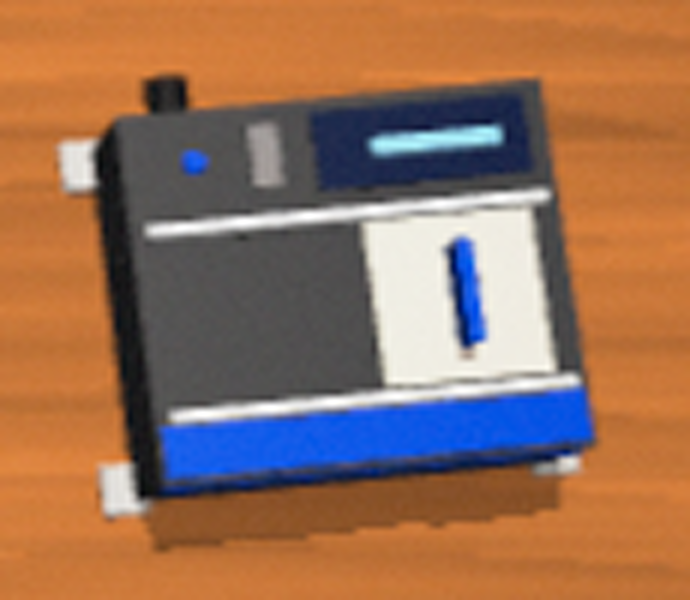

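The crop confirms the blue unit: blue stripe along the bottom (-x), white cover with a blue tab at about (393,209), slightly right of where it would be when open. The deck corners can be read off it.

```bash
python3 - <<'E'
from h import *
from scipy.optimize import least_squares
f=lambda p:(p[0]/6+315-.4,p[1]/6+160-.4)
D=[((115,118),(65,75)),((541,80),(65,-75)),((594,443),(-65,-75)),((162,482),(-65,75))]
C=[((362,222),(19,-6)),((532,208),(19,-64)),((556,372),(-39,-64)),((385,387),(-39,-6))]
def w(x,l): 
    c,s=np.cos(x[2]),np.sin(x[2]);return np.array([x[0]+c*l[0]-s*l[1],x[1]+s*l[0]+c*l[1]])
def res(x):
    r=[w(x,l)-1000*ray("top",*f(p),.06)[:2] for p,l in D]
    r+=[w(x,(l[0],l[1]+x[3]))-1000*ray("top",*f(p),.0645)[:2] for p,l in C]
    return np.concatenate(r)
s=least_squares(res,[400,-150,0.1,0]);x=s.x
print(x,np.degrees(x[2]));print(s.fun.reshape(-1,2).round(1))
print("tab meas",[1000*ray("top",*f(p),.0805)[:2] for p in((461,242),(474,343))],"pred",w(x,(8,-35+x[3])),w(x,(-28,-35+x[3])))
print("key",w(x,(-10,-35)),"tab",w(x,(-10,-35+x[3])), "ydir",[-np.sin(x[2]),np.cos(x[2])])
for l,z in([(65,75),60],[(65,-75),60],[(-65,-75),60],[(-65,75),60],[(-10,-35+x[3]),80.5]):
    print(l,proj("side",np.r_[w(x,l),z]/1000).round(1))
for n,u,v,z in(("jar",290,198,.072),("mug",307,105,.08)): print(n,ray("top",u,v,z)*1000)
from scipy.spatial.transform import Rotation as R
q=manip.get_state()["ee_rot"];print(R.from_quat(np.r_[q[1:],q[0]]).as_matrix().round(3))
E
```

```text
[ 5.12372632e+02 -1.81141232e+02  8.45132351e-02  7.83505508e-01] 4.842251686914159
[[ 0.9 -0.1]
 [ 0.6  0.3]
 [-1.  -0.6]
 [-0.9  0.4]
 [ 0.2 -0.6]
 [ 0.4  0.7]
 [-0.1  0.5]
 [-0.  -0.6]]
tab meas [array([ 521.4330327 , -213.36634735]), array([ 486.6881665 , -215.74079219])] pred [ 523.23238435 -214.56030241] [ 487.36087261 -217.59915836]
key [ 505.36276626 -216.86043947] tab [ 505.29662848 -216.07973038] ydir [np.float64(-0.08441266529020199), np.float64(0.9964308816664628)]
(65, 75) [330.3 230.1]
(65, -75) [394.3 271.2]
(-65, -75) [347.  308.9]
(-65, 75) [282.9 260.3]
(-10, np.float64(-34.21649449188846)) [350.5 270.3]
jar [527.96244775  -7.10710935  72.        ]
mug [727.25467826 -46.42175728  80.        ]
[[-0.895  0.446 -0.001]
 [ 0.446  0.895 -0.001]
 [ 0.    -0.002 -1.   ]]
```

Request:
jog_arm --deltas '[0,0,-1,5,-15,0,0,0,0,-4,15,-45,0,0,0,0,-7,28,-83,0,0,0,0,-10,42,-128,0,0,0,0,-14,57,-174,0,0,0,0,-17,72,-219,0,0,0,0,-21,87,-265,0,0,0,0,-24,102,-310,0,0,0,0,-28,117,-355,0,0,0,0,-31,132,-401,0,0,0,0,-35,147,-446,0,0,0,0,-38,162,-491,0,0,0,0,-42,177,-537,0,0,0,0,-45,192,-582,0,0,0,0,-49,207,-627,0,0,0,0,-52,222,-673,0,0,0,0,-55,235,-711,0,0,0,0,-58,245,-741,0,0,0,0,-58.7,250,-756,0,0,0,0,-58.7,250,-756,0,0]' --grip_force 20

```text
clock: 2.1
position: [0.5062, -0.2431, 0.2088]
ee_rot: [-0.0, 0.678, 0.735, -0.0]
contact_force: [-0.1, -0.4, -0.4]
width: 0.0
gripper_force: 0.0
```

Request:
jog_arm --deltas '[0,0,0,0,0,-10,0,0,0,0,1,1,-30,0,0,0,0,1,1,-60,0,0,0,0,1,1,-90,0,0,0,0,1,1,-110,0,0,0,0,1,1,-120,0,0,0,0,1,1,-128,0,0,0,0,1,1,-128,0,0,0,0,1,1,-128,0]'

```text
clock: 3.0
position: [0.5083, -0.2404, 0.0823]
ee_rot: [0.001, 0.677, 0.736, 0.0]
contact_force: [0.9, -1.3, 0.0]
width: -0.0
gripper_force: 0.0
```

```bash
python3 - <<'E'
from h import *
print(manip.get_state()["position"],manip.get_state()["contact_force"])
a=imaging.get_image("side")[170:330,250:420];b=imaging.get_image("top")[150:260,320:440]
cv2.imwrite("pics/s1.png",np.hstack([cv2.resize(a,(400,376),interpolation=2),cv2.resize(b,(400,376),interpolation=2)]))
E
```

```text
[ 0.50827161 -0.24043332  0.08227442] [ 0.9385275  -1.32825125  0.04566473]
```

View pics/s1.png

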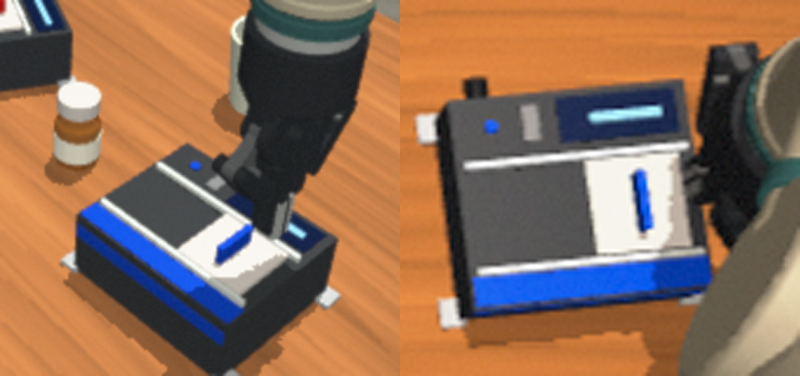

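The left panel shows the closed finger standing just behind the tab on its -y side, with the tab at crop (235,243) and the finger at (280,215). The jar is clear of the arm. Now I push +y.

Request:
jog_arm --deltas '[0,0,0,-0.5,4,0,0,0,0,0,-1,9,0,0,0,0,0,-1.5,14,0,0,0,0,0,-2,20,0,0,0,0,0,-2.5,26,0,0,0,0,0,-3,32,0,0,0,0,0,-3.5,38,0,0,0,0,0,-4,44,0,0,0,0,0,-4.5,50,0,0,0,0,0,-5,56,0,0,0,0,0,-5.5,60,0,0,0,0,0,-6,64,0,0,0,0,0,-6.5,66,0,0,0,0,0,-6.5,67,0,0,0,0,0,-6.5,67,0,0]'

```text
clock: 4.6
position: [0.5013, -0.1735, 0.0814]
ee_rot: [0.0, 0.677, 0.736, 0.0]
contact_force: [0.1, 0.5, 1.0]
width: -0.0003
gripper_force: 0.0
```

Request:
jog_arm --deltas '[0,0,0,0,1,0,0,0,0,0,0,2,0,0,0,0,0,0,3,0,0]'

```text
clock: 4.9
position: [0.5013, -0.1705, 0.0814]
ee_rot: [0.0, 0.677, 0.736, 0.0]
contact_force: [-0.7, 0.0, -0.1]
width: -0.0001
gripper_force: 0.0
```

```bash
python3 - <<'E'
from h import *
print(manip.get_state()["position"],manip.get_state()["contact_force"])
a=imaging.get_image("side")[170:330,250:420];b=imaging.get_image("top")[150:260,320:440]
cv2.imwrite("pics/s2.png",np.hstack([cv2.resize(a,(400,376),interpolation=2),cv2.resize(b,(400,376),interpolation=2)]))
E
```

```text
[ 0.50125474 -0.17050813  0.08142218] [-0.67580233  0.03064123 -0.06998667]
```

View pics/s2.png

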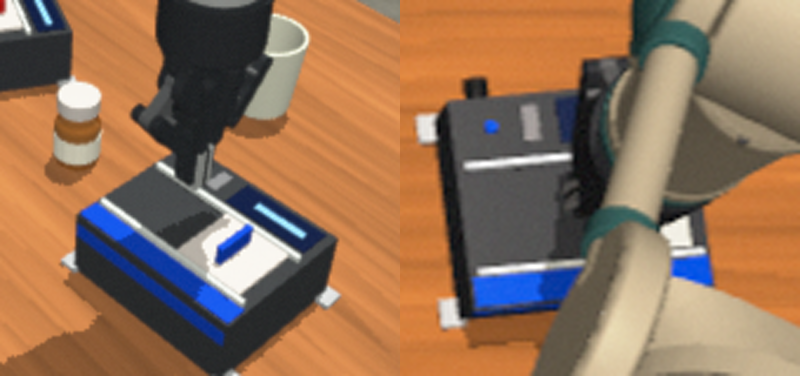

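The cover has not moved; the tab is still at crop (235,243). The finger passed it and now stands at (195,185). I'll work out where the fingertip really is.

```bash
python3 - <<'E'
from h import *
p=np.array([.5013,-.1705,.0704])
for z in(.0704,.0804,.09): 
    q=p.copy();q[2]=z;uv=proj("side",q);print(z,uv.round(1),"crop",((uv-[250,170])*[400/170,376/160]).round(0), proj("top",q).round(1))
a=imaging.get_image("side")[200:280,295:400]
cv2.imwrite("pics/s3.png",cv2.resize(a,None,fx=7,fy=7,interpolation=2))
E
```

```text
0.0704 [329.7 260.6] crop [188. 213.] [369.7 210.6]
0.0804 [330.3 256.5] crop [189. 203.] [370.9 209.8]
0.09 [330.8 252.5] crop [190. 194.] [372. 209.]
```

View pics/s3.png

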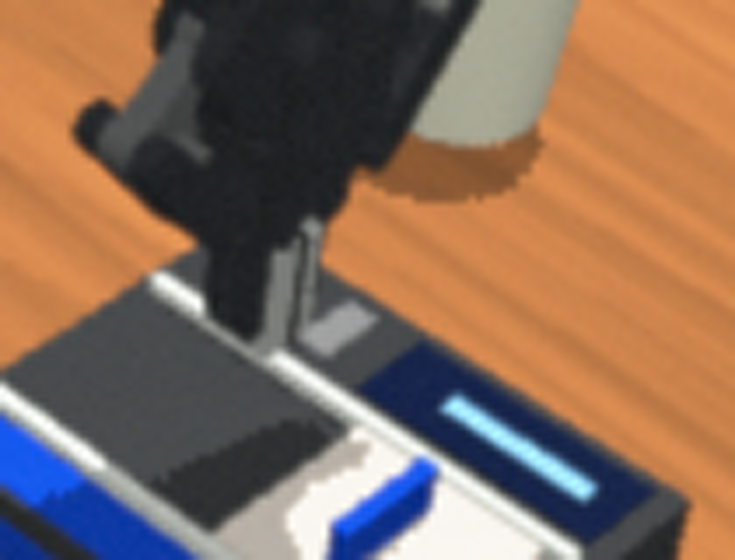

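```bash
python3 - <<'E'
from h import *
for nm,uv in(("s2",(332,250)),("s1",(366.5,270))):
    for z in(.06,.07,.08,.09,.095,.1): print(nm,z,(ray("side",*uv,z)*1000).round(0))
a=cv2.imread("pics/s1.png")[140:290,200:350];b=imaging.get_image("top")[180:240,340:400]
cv2.imwrite("pics/s4.png",np.hstack([cv2.resize(a,(400,400),interpolation=2),cv2.resize(cv2.convertScaleAbs(b,alpha=1.6),(400,400),interpolation=2)]))
E
```

```text
s2 0.06 [ 533. -145.   60.]
s2 0.07 [ 525. -152.   70.]
s2 0.08 [ 516. -160.   80.]
s2 0.09 [ 508. -167.   90.]
s2 0.095 [ 503. -171.   95.]
s2 0.1 [ 499. -174.  100.]
s1 0.06 [ 546. -219.   60.]
s1 0.07 [ 537. -225.   70.]
s1 0.08 [ 529. -231.   80.]
s1 0.09 [ 520. -238.   90.]
s1 0.095 [ 516. -241.   95.]
s1 0.1 [ 511. -244.  100.]
```

View pics/s4.png

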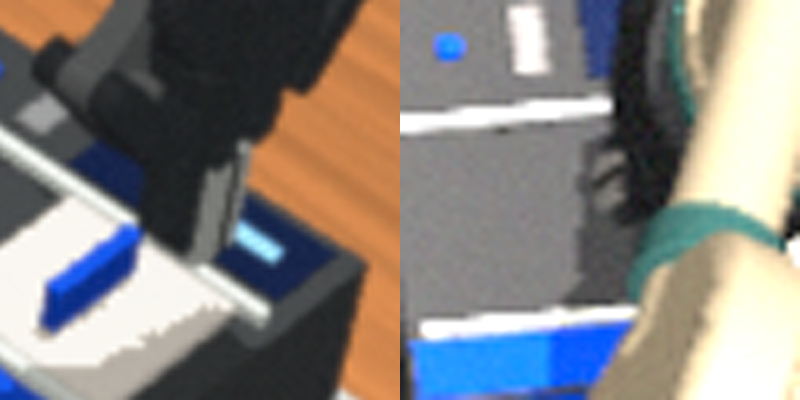

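Both views put the real fingertip at z ≈ 95 mm with x,y matching the TCP, so it is about 24 mm higher than nominal and passed above the tab. I'll calibrate the tip height by touching the bare deck (60 mm) right here, gently.

Request:
jog_arm --deltas '[0,0,0,0,0,-4,0,0,0,0,0,0,-8,0,0,0,0,0,0,-8,0]'

```text
clock: 5.4
position: [0.5006, -0.1702, 0.0726]
ee_rot: [-0.001, 0.677, 0.736, -0.0]
contact_force: [-0.3, -0.0, -0.8]
width: -0.0001
gripper_force: 0.0
```

Request:
jog_arm --deltas '[0,0,0,0,0,-1,0,0,0,0,0,0,-2,0,0,0,0,0,0,-3,0,0,0,0,0,0,-4,0]'

```text
clock: 5.8
position: [0.5013, -0.1705, 0.0694]
ee_rot: [0.0, 0.677, 0.736, 0.0]
contact_force: [-1.0, 0.3, -0.2]
width: 0.0001
gripper_force: 0.0
```

Request:
jog_arm --deltas '[0,0,0,0,0,-4,0,0,0,0,0,0,-8,0,0,0,0,0,0,-11,0,0,0,0,0,0,-13,0,0,0,0,0,0,-13,0]'

```text
clock: 6.3
position: [0.5009, -0.1703, 0.056]
ee_rot: [-0.0, 0.677, 0.736, -0.0]
contact_force: [0.8, 0.1, 0.3]
width: 0.0003
gripper_force: 0.0
```

Request:
jog_arm --deltas '[0,0,0,0,0,-1,0,0,0,0,0,0,-2,0,0,0,0,0,0,-3,0]'

```text
clock: 6.6
position: [0.5013, -0.1705, 0.0535]
ee_rot: [0.0, 0.677, 0.736, 0.0]
contact_force: [-0.3, 0.2, 0.7]
width: -0.0004
gripper_force: 0.0
```

Request:
jog_arm --deltas '[0,0,0,0,0,-1,0,0,0,0,0,0,-2,0,0,0,0,0,0,-3,0]'

```text
clock: 6.9
position: [0.5012, -0.1704, 0.0504]
ee_rot: [0.0, 0.677, 0.736, 0.0]
contact_force: [-0.1, 0.5, 0.5]
width: 0.0001
gripper_force: 0.0
```

Request:
jog_arm --deltas '[0,0,0,0,0,-1,0,0,0,0,0,0,-2,0,0,0,0,0,0,-2,0]'

```text
clock: 7.2
position: [0.5011, -0.1704, 0.0482]
ee_rot: [-0.0, 0.677, 0.736, -0.0]
contact_force: [-0.4, 0.5, -0.2]
width: -0.0002
gripper_force: 0.0
```

Request:
jog_arm --deltas '[0,0,0,0,0,-1,0,0,0,0,0,0,-2,0,0,0,0,0,0,-2,0]'

```text
clock: 7.5
position: [0.5011, -0.1704, 0.0463]
ee_rot: [-0.0, 0.677, 0.736, -0.0]
contact_force: [-1.2, 0.7, 1.3]
width: 0.0001
gripper_force: 0.0
```

Request:
jog_arm --deltas '[0,0,0,0,0,-1,0,0,0,0,0,0,-1,0]'

```text
clock: 7.7
position: [0.5012, -0.1704, 0.0453]
ee_rot: [-0.0, 0.677, 0.736, -0.0]
contact_force: [0.0, 0.3, 0.0]
width: -0.0001
gripper_force: 0.0
```

```bash
python3 - <<'E'
from h import *
s=manip.get_state();print(s["position"],s["contact_force"])
a=imaging.get_image("side")[200:300,280:400]
cv2.imwrite("pics/s5.png",cv2.resize(a,None,fx=6,fy=6,interpolation=2))
E
```

```text
[ 0.50115901 -0.17041931  0.04530483] [0.02462523 0.26054697 0.04934105]
```

View pics/s5.png

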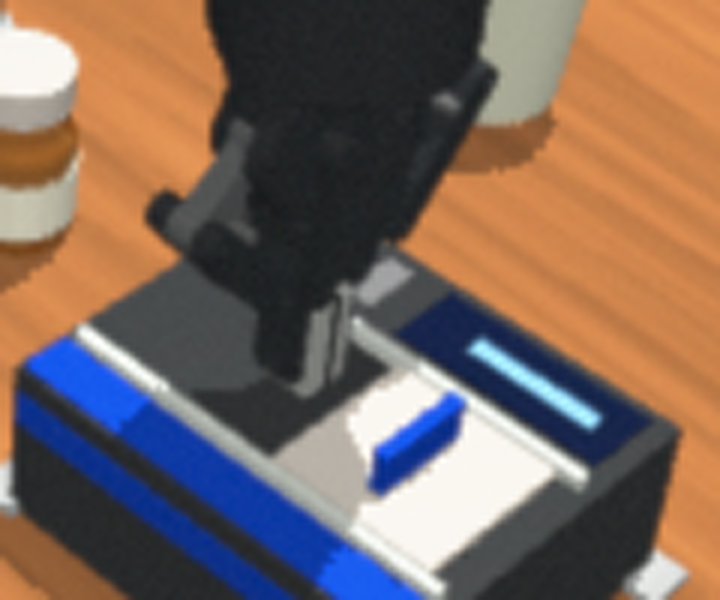

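The fingertip is now at pixel (331.7,265), i.e. z ≈ 60 mm at TCP z = 45. The tip is about 15 mm behind the TCP. I'll confirm with a touch.

Request:
jog_arm --deltas '[0,0,0,0,0,-1,0,0,0,0,0,0,-1.5,0,0,0,0,0,0,-1.5,0]'

```text
clock: 8.05
position: [0.5012, -0.1704, 0.0438]
ee_rot: [-0.0, 0.677, 0.736, 0.0]
contact_force: [0.5, 0.3, 0.7]
width: -0.0001
gripper_force: 0.0
```

Request:
jog_arm --deltas '[0,0,0,0,0,-1,0,0,0,0,0,0,-1.5,0,0,0,0,0,0,-1.5,0]'

```text
clock: 8.35
position: [0.5012, -0.1704, 0.0423]
ee_rot: [-0.0, 0.677, 0.736, -0.0]
contact_force: [-0.1, -0.3, 0.1]
width: 0.0003
gripper_force: 0.0
```

Request:
jog_arm --deltas '[0,0,0,0,0,-1,0,0,0,0,0,0,-1.5,0,0,0,0,0,0,-1.5,0]'

```text
clock: 8.65
position: [0.5012, -0.1704, 0.0408]
ee_rot: [-0.0, 0.677, 0.736, -0.0]
contact_force: [-1.1, 0.2, 0.7]
width: -0.0003
gripper_force: 0.0
```

Request:
jog_arm --deltas '[0,0,0,0,0,-1,0,0,0,0,0,0,-1.5,0,0,0,0,0,0,-1.5,0]'

```text
clock: 8.95
position: [0.5012, -0.1704, 0.0393]
ee_rot: [-0.0, 0.677, 0.736, 0.0]
contact_force: [0.4, 0.3, -0.4]
width: -0.0002
gripper_force: 0.0
```

Request:
jog_arm --deltas '[0,0,0,0,0,-1,0,0,0,0,0,0,-1.5,0,0,0,0,0,0,-1.5,0]'

```text
clock: 9.25
position: [0.5013, -0.1705, 0.0382]
ee_rot: [0.0, 0.677, 0.736, 0.0]
contact_force: [-0.7, -0.7, 3.8]
width: 0.0003
gripper_force: 1.3
```

Request:
jog_arm --deltas '[0,0,0,0,0,-1,0,0,0,0,0,0,-1.5,0,0,0,0,0,0,-1.5,0]'

```text
clock: 9.55
position: [0.5013, -0.1705, 0.0381]
ee_rot: [0.0, 0.677, 0.736, 0.0]
contact_force: [-2.6, 1.5, 13.1]
width: -0.0
gripper_force: 6.5
```

```bash
python3 - <<'E'
from h import *
s=manip.get_state();print(s["position"],s["contact_force"])
a=imaging.get_image("side")[215:285,295:375]
cv2.imwrite("pics/s6.png",cv2.resize(cv2.convertScaleAbs(a,alpha=1.8),None,fx=8,fy=8,interpolation=2))
E
```

```text
[ 0.50131932 -0.17047331  0.0381081 ] [-2.59459033  1.45715193 13.09882244]
```

View pics/s6.png

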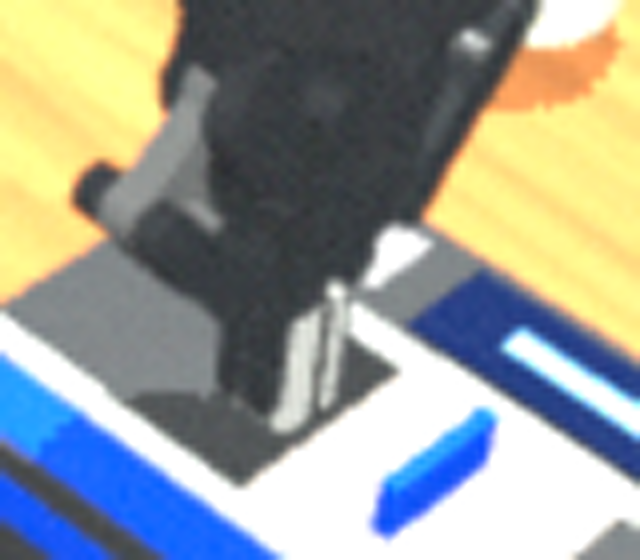

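The touch shows contact at TCP reading z = 38.2 on the 60 mm deck, so tip z = reading + 21.8 mm. The image confirms the tip on the deck just +y of the still-shut cover. I'll lift over, come down behind the tab with the tip at 70 (reading 48), then push.

Request:
jog_arm --deltas '[0,0,0,0,0,15,0,0,0,0,0,0,35,0,0,0,0,0,0,46,0,0,0,0,0,0,46,0,0,0,0,1,-12,46,0,0,0,0,3,-32,46,0,0,0,0,5,-55,46,0,0,0,0,6,-68,46,0,0,0,0,6,-71,46,0,0,0,0,6,-71,46,0,0,0,0,6,-71,36,0,0,0,0,6,-71,22,0,0,0,0,6,-71,14,0,0,0,0,6,-71,12,0,0,0,0,6,-71,12,0]'

```text
clock: 11.1
position: [0.507, -0.2408, 0.048]
ee_rot: [-0.001, 0.677, 0.736, -0.0]
contact_force: [-0.3, 0.2, 0.7]
width: 0.0001
gripper_force: 0.0
```

Request:
jog_arm --deltas '[0,0,0,-0.5,5,0,0,0,0,0,-1,10,0,0,0,0,0,-1,14,0,0,0,0,0,-1.5,18,0,0,0,0,0,-1.5,20,0,0]'

```text
clock: 11.6
position: [0.5058, -0.2213, 0.0488]
ee_rot: [0.0, 0.677, 0.736, -0.0]
contact_force: [-1.3, -1.8, 0.2]
width: 0.0001
gripper_force: 0.8
```

Contact with about 1.8 N of friction, so the cover is sliding. I'll carry on to the stop.

Request:
jog_arm --deltas '[0,0,0,-0.5,4,0,0,0,0,0,-1,9,0,0,0,0,0,-1,14,0,0,0,0,0,-1.5,19,0,0,0,0,0,-2,24,0,0,0,0,0,-2.5,29,0,0,0,0,0,-3,34,0,0,0,0,0,-3.5,39,0,0,0,0,0,-4,43,0,0,0,0,0,-4,46,0,0,0,0,0,-4,48,0,0,0,0,0,-4,48,0,0]'

```text
clock: 12.8
position: [0.5014, -0.1729, 0.0483]
ee_rot: [-0.0, 0.677, 0.736, 0.0]
contact_force: [0.3, -0.3, -0.3]
width: 0.0002
gripper_force: 0.2
```

Request:
jog_arm --deltas '[0,0,0,0,1,0,0,0,0,0,0,2,0,0,0,0,0,0,2,0,0]'

```text
clock: 13.1
position: [0.5013, -0.1714, 0.0483]
ee_rot: [-0.0, 0.677, 0.736, -0.0]
contact_force: [-1.0, -1.9, 0.2]
width: -0.0
gripper_force: 0.6
```

Request:
jog_arm --deltas '[0,0,0,0,1,0,0,0,0,0,0,2,0,0,0,0,0,0,2,0,0]'

```text
clock: 13.4
position: [0.5014, -0.1708, 0.0483]
ee_rot: [0.001, 0.677, 0.736, -0.001]
contact_force: [-1.7, -5.4, -0.8]
width: -0.0002
gripper_force: 2.7
```

```bash
python3 - <<'E'
from h import *
s=manip.get_state();print(s["position"],s["contact_force"])
for n in("side","top"):
    a=imaging.get_image(n);h=cv2.cvtColor(a,cv2.COLOR_BGR2HSV);m=cv2.inRange(h,(100,120,50),(128,255,255))
    nn,l,st,c=cv2.connectedComponentsWithStats(m)
    print(n,[(st[i].tolist(),c[i].round(1).tolist()) for i in range(1,nn) if st[i,4]>12 and 270<c[i,0]<420 and 160<c[i,1]<330])
x=np.array([512.37,-181.14]);t=.0845
for v in(0,57,60):
    p=x+[np.cos(t)*-10-np.sin(t)*(-35+v),np.sin(t)*-10+np.cos(t)*(-35+v)]
    print(v,proj("side",np.r_[p,75]/1000).round(1),proj("top",np.r_[p,80.5]/1000).round(1))
E
```

```text
[ 0.50135821 -0.17078023  0.04832194] [-1.68904887 -5.41780083 -0.79948343]
side [([347, 249, 41, 28, 351], [366.4, 262.5]), ([316, 253, 8, 11, 50], [319.7, 258.3]), ([284, 256, 70, 52, 706], [318.8, 281.8]), ([283, 265, 63, 53, 435], [314.2, 291.3]), ([338, 280, 20, 14, 179], [348.5, 285.7])]
top [([367, 179, 3, 7, 13], [367.8, 181.3]), ([345, 185, 5, 4, 16], [347.0, 186.5]), ([362, 202, 5, 18, 67], [364.1, 210.9]), ([406, 225, 7, 3, 15], [409.7, 225.7]), ([341, 229, 28, 14, 268], [353.8, 234.9])]
0 [350.5 272.9] [393.6 207.7]
57 [325.6 255.7] [365.8 210.1]
60 [324.4 254.8] [364.3 210.3]
```

Force rose to 5.4 N at the stop, and the tab in the top view is at (364.1,210.9), where 60 mm open would be (364.3,210.3). Next I move over the key and go down to just above it.

Request:
jog_arm --deltas '[0,0,0,0,-4,0,0,0,0,0,1,-16,0,0,0,0,0,2,-32,0,0,0,0,0,4,-44,0,0,0,0,0,4,-48,0,0,0,0,0,4,-48,0,0,0,0,0,4,-48,0,0,0,0,0,4,-48,-6,0,0,0,0,4,-48,-14,0,0,0,0,4,-48,-22,0,0,0,0,4,-48,-26,0,0,0,0,4,-48,-26,0]'

```text
clock: 14.7
position: [0.505, -0.2169, 0.0214]
ee_rot: [-0.001, 0.677, 0.736, -0.0]
contact_force: [-0.5, -0.9, -0.1]
width: 0.0
gripper_force: 0.0
```

Request:
jog_arm --deltas '[0,0,0,0,0,-3,0,0,0,0,0,0,-6,0,0,0,0,0,0,-9,0,0,0,0,0,0,-11,0,0,0,0,0,0,-11,0]'

```text
clock: 15.2
position: [0.5061, -0.2176, 0.0121]
ee_rot: [0.0, 0.677, 0.736, 0.0]
contact_force: [-1.2, 1.0, 5.0]
width: 0.0
gripper_force: 2.7
```

Request:
jog_arm --deltas '[0,0,0,0,0,-1,0,0,0,0,0,0,-1,0,0,0,0,0,0,-1,0,0,0,0,0,0,-1,0,0,0,0,0,0,-1,0,0,0,0,0,0,-1,0,0,0,0,0,0,-1,0,0,0,0,0,0,-1,0,0,0,0,0,0,-1,0,0,0,0,0,0,-1,0,0,0,0,0,0,-1,0,0,0,0,0,0,-1,0,0,0,0,0,0,-1,0,0,0,0,0,0,-1,0,0,0,0,0,0,-1,0,0,0,0,0,0,-1,0,0,0,0,0,0,-1,0,0,0,0,0,0,-1,0,0,0,0,0,0,-1,0,0,0,0,0,0,-1,0]'

```text
clock: 17.2
position: [0.5062, -0.2176, 0.012]
ee_rot: [0.001, 0.677, 0.736, 0.0]
contact_force: [-1.9, 1.0, 10.9]
width: -0.0
gripper_force: 5.6
```

Request:
jog_arm --deltas '[0,0,0,0,0,0,0,0,0,0,0,0,0,0,0,0,0,0,0,0,0,0,0,0,0,0,0,0,0,0,0,0,0,0,0,0,0,0,0,0,0,0,0,0,0,0,0,0,0,0,0,0,0,0,0,0]'

```text
clock: 18.0
position: [0.5062, -0.2176, 0.012]
ee_rot: [0.001, 0.677, 0.736, 0.0]
contact_force: [-2.0, 1.1, 11.2]
width: -0.0004
gripper_force: 5.6
```

The key is bottomed at tip 33.8 mm with 11 N and has been held 2.8 s. I release it, rise clear, go over the tab, and come down on its +y side.

Request:
jog_arm --deltas '[0,0,0,0,0,5,0,0,0,0,0,0,15,0,0,0,0,0,0,35,0,0,0,0,0,0,58,0,0,0,0,0,0,73,0,0,0,0,0,0,73,0,0,0,0,-1,12,73,0,0,0,0,-3,34,73,0,0,0,0,-6,58,73,0,0,0,0,-8,76,73,0,0,0,0,-8,83,73,0,0,0,0,-8,83,73,0,0,0,0,-8,83,73,0,0,0,0,-8,83,62,0,0,0,0,-8,83,48,0,0,0,0,-8,83,40,0,0,0,0,-8,83,38,0,0,0,0,-8,83,38,0]'

```text
clock: 19.8
position: [0.4975, -0.1347, 0.0479]
ee_rot: [-0.0, 0.677, 0.736, -0.0]
contact_force: [0.2, 0.0, 0.6]
width: 0.0002
gripper_force: 0.0
```

Request:
jog_arm --deltas '[0,0,0,0.5,-5,0,0,0,0,0,1,-10,0,0,0,0,0,1.5,-15,0,0,0,0,0,2,-20,0,0,0,0,0,2,-25,0,0,0,0,0,2.5,-30,0,0,0,0,0,3,-35,0,0,0,0,0,3.5,-40,0,0]'

```text
clock: 20.6
position: [0.5013, -0.1749, 0.0485]
ee_rot: [0.0, 0.677, 0.736, 0.0]
contact_force: [0.6, 2.1, 1.2]
width: -0.0001
gripper_force: 0.8
```

Request:
jog_arm --deltas '[0,0,0,0.5,-5,0,0,0,0,0,1,-10,0,0,0,0,0,1.5,-15,0,0,0,0,0,2,-20,0,0,0,0,0,2.5,-24,0,0,0,0,0,3,-27,0,0,0,0,0,3,-28,0,0,0,0,0,3,-28,0,0]'

```text
clock: 21.4
position: [0.5041, -0.2028, 0.0483]
ee_rot: [0.0, 0.677, 0.736, -0.0]
contact_force: [-0.9, -0.1, -0.3]
width: 0.0002
gripper_force: 0.2
```

Request:
jog_arm --deltas '[0,0,0,0,-1,0,0,0,0,0,0,-2,0,0,0,0,0,0,-2,0,0]'

```text
clock: 21.7
position: [0.5041, -0.2028, 0.0483]
ee_rot: [-0.001, 0.677, 0.736, 0.001]
contact_force: [-0.1, 5.5, 1.0]
width: -0.0
gripper_force: 2.7
```

The stop shows clearly: no movement and 5.5 N. I back off, rise and check.

Request:
jog_arm --deltas '[0,0,0,0,4,0,0,0,0,0,-0.5,10,0,0,0,0,0,-0.5,12,0,0,0,0,0,-0.5,12,15,0,0,0,0,-0.5,12,45,0,0,0,0,-0.5,12,85,0,0,0,0,-0.5,40,115,0,0,0,0,-0.5,80,130,0,0,0,0,-0.5,125,140,0,0,0,0,-0.5,170,150,0,0,0,0,-0.5,215,155,0,0,0,0,-0.5,260,155,0,0,0,0,-0.5,290,155,0,0,0,0,-0.5,300,155,0,0,0,0,-0.5,300,155,0]'

```text
clock: 23.2
position: [0.5037, 0.0963, 0.2035]
ee_rot: [0.0, 0.676, 0.737, -0.0]
contact_force: [-0.2, -0.8, 0.7]
width: 0.0
gripper_force: 0.0
```

```bash
python3 - <<'E'
from h import *
s=manip.get_state();print(s["clock"],s["position"],s["contact_force"])
a=imaging.get_image("top");b=imaging.get_image("side")
cv2.imwrite("pics/end.png",np.hstack([cv2.resize(a,(400,300)),cv2.resize(b,(400,300))]))
for n,i in(("top",a),("side",b)):
    o=cv2.imread(f"pics/{n}0.png")
    h=lambda im:cv2.inRange(cv2.cvtColor(im,cv2.COLOR_BGR2HSV),(105,150,60),(125,255,255))
    def f(im):
        m=h(im);k,l,st,c=cv2.connectedComponentsWithStats(m)
        return [(int(st[j,4]),c[j].round(1).tolist()) for j in range(1,k) if st[j,4]>15 and 320<c[j,0]<430 and 160<c[j,1]<330]
    print(n,f(o),f(i))
E
```

```text
23.2 [0.50371304 0.09629934 0.20347239] [-0.17320985 -0.79539082  0.68276147]
top [(235, [386.0, 183.3]), (59, [392.2, 208.1]), (712, [377.1, 232.8])] [(235, [385.9, 183.4]), (58, [392.9, 208.5]), (715, [377.0, 232.8])]
side [(284, [366.1, 262.4]), (103, [349.0, 273.3])] [(283, [366.0, 262.3]), (106, [349.6, 273.7])]
```

View pics/end.png

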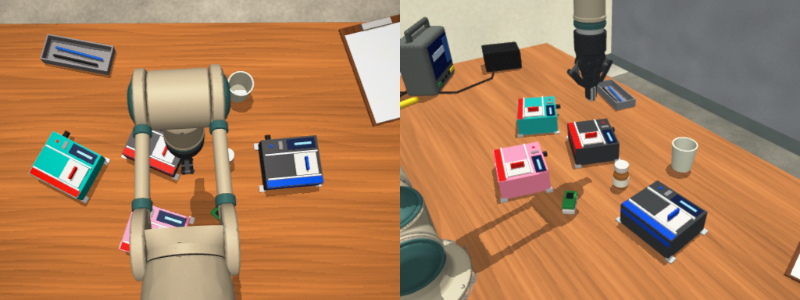

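The final views show the blue cover shut: the tab is at (392.9,208.5) in the top view, 1 px further shut than at the start. The jar, cup, oximeter and red unit are in place, and the arm is clear.

```bash
python3 -c "
from rig import manip;print(manip.sign_off())"
```

```text
the job is handed in; nothing more can be done
None
```

I opened the blue unit's cover to its stop, held the key fully down for about 2.8 s, released it and pushed the cover shut again. The job is handed in at 23 s (no verdict was returned), with the red unit and loose things where they were; my first push passed over the tab because the fingertip sat about 33 mm higher than the given figures imply, so I touched the deck to find its real height.

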